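# Load the sample cart and unhitch it from its ball mount

### The job

Set the round metal blank flat into the matching round nest of the little cart and let go of it. Then draw the cart's hitch latch fully sideways against its spring (squeeze the sliding latch tab towards the fixed post beside it), and, still gripping it, lift the cart's front end up off the ball until the whole coupler stands clearly above the ball, with the blank still seated in its nest. Finish while holding it up there, motionless; leave the square blank, the marker and the syringe where they lie.

Things in the scene. Friction and masses are not known exactly. Their poses are not given: they have to be found in the camera images.
- round_center (a point): centre (half-way up) of the loose round steel blank, 0.1 kg: a disc 50 mm in diameter and 8 mm thick with an upright round grip knob 18 mm in diameter in the middle of its top, the knob's top 34 mm above the disc's underside; this point is on the axis, 17 mm above the underside; z is the disc's axis
- square_center (a point): the same point (17 mm above the underside, on the knob's axis) of the loose square blank, 46 x 46 x 8 mm, with the same knob; not to be moved. It and the round blank may stand in each other's place
- nest (a point): centre of the floor of the round nest in the cart's deck: cavity 54 mm in diameter, 8 mm deep, its mouth flush with the deck's top 48 mm above the table. x points from the coupler to the cart's rear, z up, y to the left of x. It lies 125 mm behind the ball's axis. Deck 110 x 100 x 14 mm, level at the start
- coupler (a point): centre of the socket in the cart's front end, = centre of the ball (52 mm above the table) while hitched; axes as the nest's. The loose cart (0.52 kg) rests on the ball and on two 40 mm wheels, axle 150 mm behind this point, and swings up about them. Coupler: 34 x 34 mm in plan, top 18 mm above this point, latch fork 16 mm below it: clear of the ball once 27 mm up
- grip_post (a point): middle of the outer (+y) face of the fixed upright post on the coupler's +y side, 7 mm thick; its flat face is 22 mm wide along x and can be gripped from 18 mm below to 16 mm above this point, which is 88 mm above the table while hitched; axes as the nest's
- latch_tab (a point): middle of the outer (-y) face of the sliding latch tab, an upright steel plate 22 mm wide, 6 mm thick, on the coupler's -y side, as high as the post; slides straight to +y, towards the post. Over the outer faces of tab and post: 61 mm latch shut, 44 mm fully drawn, so a gripper closing along y from above draws it. Axes as the nest's
- hitch_latch (a joint): how far the latch tab is drawn towards the post: 0 m = shut (its fork straddles the neck under the ball, and the cart cannot be lifted), 0.017 m = fully drawn, at its stop. A spring shuts it: 4 N at 0, 8.3 N at 0.017
- ball_mount: the fixed ball mount: base plate 76 x 76 x 8 mm on the table with a ball 22 mm in diameter on a neck; its origin is on the ball's axis at table level
- marker: a marker pen 135 mm long lying on the table, origin in the middle of its underside; not to be moved
- syringe: a small syringe 85 mm long lying on the table, origin in the middle of its underside; not to be moved
Not all that is in view belongs to the job. Leave any blue look-alike of the part that bears round_center alone.

How it is judged:
By the outcome, as a careful person would: the job done as asked, in the order asked, and still so for the second after the job is handed in, while the arm keeps its last pose, push and grip.
It also fails if it takes over 54 s, if anything falls off the work surface, if the arm or the gripper's body presses on something with over 40 N, if the wrist force passes 120 N, or if a joint passes its speed limit or range.

### The arm

A 7-joint arm with a two-finger parallel gripper is mounted at the origin on a cart in front of the work surface, level with it; the furniture and walls round the work are solid. World frame = base frame: x ahead of the robot, y to its left, z up, the work surface at z = 0. Lengths are in m, angles in degrees, forces in N, time in s.
With the tool pointing down it reaches from about 0.425 to 0.825 m from the base axis. Payload 3.6 kg.
Tool frame: the origin (TCP) lies midway between the tips of the shut fingers; the grasp point (between the pads) lies behind it (ctrl.pinch_z is the z of the grasp point in the tool frame, in m); z points along the fingers, y is the line along which they close (so a half turn about z gives the same grasp; the last joint's range is limited). The gripper opens to 85 mm and grips with 20 to 120 N. Pads are 22 mm wide; open, the fingers measure 114 mm over their backs; the gripper's body (76 mm by 85 mm) begins 54 mm behind the grasp point. The pads swing forward as they close: fully open they stand 13 mm farther back than shut.
Start: joints at [73.94, 35.231, -0.722, 81.555, 0.464, 63.22, -2.315], TCP at [0.163, -0.629, 0.231] pointing down, gripper open.
Joint ranges: [-178.69, 178.69], [-17.37, 117.87], [-77.05, 75.6], [15.02, 138.74], [-78.02, 258.01], [0.78, 113.62], [-162.83, 162.83]. Speed limits (degrees/s): [159.86, 159.86, 180, 180, 180, 180, 180].

### API

Orientations are given as [roll, pitch, yaw] about the fixed x, y, z axes, in that order (R = Rz(yaw) Ry(pitch) Rx(roll)).
In Python, from station import ctrl, vision, workorder gives the robot as it stands.
- The arm moves only by the tool carry_out, never from a script. Its argument "targets" is a list of rows, each an object with "grip": the gripper command: -1 is shut, 1 is fully open, values between are in proportion; "travel": the shift along the tool's x, y, z as a fraction of full scale, a list of three; "roll": the turn about the tool's z as a fraction of full scale. In form: [{"grip": grip, "travel": [x, y, z], "roll": roll}, ...]. A call has 1 to 5 rows; each row shifts and turns the commanded pose from where the row before left it, along the tool's axes as they then stand; what a row does not reach is not made up. Full scale, the value 1, is 15 cm for a shift and pi rad for a turn. A row lasts 1/10 s, in which the tool goes at most 50 mm and 8.59 degrees, less where a joint would pass 70% of its speed; a pose out of reach is approached as far as the arm can. A call with a number of a shift or a turn outside -1 to 1 is refused whole. A call with a gripper value outside its range is refused whole. The fingers move at their own pace and stop on an object; "grip_force" is the grip in N (left out, the last holds). Time passes only in rows, so rows that do not move let the fingers close. It gives the time, the measured TCP pose, the force, the opening and the grip force at its end, in the units of the state.
- ctrl.get_obs(): the state, without advancing time (a new reading comes with each control period).
- vision.grab_frame(name): name is "side" or "top"; returns (picture, depth): 420x560x3 uint8, red, green, blue; 420x560 float32, m along the optical axis (not along the pixel's ray), 0 where there is no reading.
- vision.camera_info(name): a dict with "intrinsics" (3x3 intrinsics, pixels), "k1" (the pictures are not rectified: a ray, as slopes to the right and down, at radius r is drawn at 1 + k1 r^2 times it, then the intrinsics apply), "extrinsics" (4x4, takes a point from camera to world coordinates). Camera axes: x right, y up, looking along -z (the intrinsics and any distortion apply to the point x, -y, -z); pixel columns grow to the right and rows downward; lengths in m; the calibration is good to about 2 mm. A picture is of the moment at which its call begins. camera_info takes no time and is no camera call.
- workorder.hand_in(): hands the job in; it is judged then, once.
The state is a dict: "time_s": time; "q": joint angles; "qvel": joint speeds; "effort": joint torques, N m; "tool_pos": TCP position; "tool_rot": TCP orientation; "wrist_force": force on the tool from outside, world axes, zero at the start; "moment": the same for the moment, N m; "width": finger opening in m; "grasp_force": force on a finger pad.
Only numpy, scipy, OpenCV 4.12 (cv2) and the standard library are available. Lean on these libraries where they do the work, as an engineer would, in place of code of your own. Each camera call takes 0.05 s, during which the arm holds its last target. There are 200 camera calls.

## Working session

There is one attempt and no reset: what is moved stays moved. The work goes in short steps, Python scripts to look and compute and a tool call to move; the robot and the scene stay as the last step left them, time stands still between calls to the robot, and variables do not carry over. Pictures are saved under pics/ and viewed, at most 10 in all, crops included, and the job is handed in when it is done.

Besides the shell and the picture viewer there is one more tool, called after "Request:" by a JSON object that holds its "api" and its "payload", one argument or row to a line. carry_out: Moves the arm, as the interface text tells. Shift numbers are shares of 15 cm and turn numbers shares of pi rad, none past 1 either way. Its arguments: {"type":"object","properties":{"targets":{"type":"array","items":{"type":"object","properties":{"grip":{"type":"number"},"travel":{"type":"array","items":{"type":"number"}},"roll":{"type":"number"}}}},"grip_force":{"type":"number"}},"required":["targets"]}

```bash
mkdir -p pics
cat > h.py <<'E'
import numpy as np, cv2
from station import ctrl, vision, workorder
def shot(n,f):
    im,d=vision.grab_frame(n); cv2.imwrite(f'pics/{f}.png',im[:,:,::-1]); np.save(f'pics/{f}.npy',d); return im,d
def ray(n,u,v):
    c=vision.camera_info(n);K=np.array(c['intrinsics'],float)
    p=cv2.undistortPoints(np.array([[[u,v]]],float),K,np.array([c['k1'],0,0,0,0.]))[0,0]
    return np.array(c['extrinsics']),np.array([p[0],-p[1],-1.])
def atz(n,u,v,z):
    E,r=ray(n,u,v);d=E[:3,:3]@r;o=E[:3,3];return o+d*(z-o[2])/d[2]
def atd(n,u,v,dep):
    E,r=ray(n,u,v);return E[:3,:3]@(r*dep)+E[:3,3]
def proj(n,P):
    c=vision.camera_info(n);E=np.linalg.inv(np.array(c['extrinsics']));p=E[:3,:3]@np.array(P)+E[:3,3]
    x,y=p[0]/-p[2],-p[1]/-p[2];s=1+c['k1']*(x*x+y*y);K=np.array(c['intrinsics']);return (K@[x*s,y*s,1])[:2]
E
python3 - <<'E'
from h import *
o=ctrl.get_obs();print({k:np.round(v,3) for k,v in o.items()},ctrl.pinch_z)
for n in('top','side'):
    shot(n,n+'1');c=vision.camera_info(n);print(c['k1'],np.round(c['intrinsics'],1).tolist(),np.round(c['extrinsics'],3).tolist())
E
```

```text
{'time_s': np.float64(0.0), 'q': array([73.941, 35.29 , -0.724, 81.644,  0.462, 63.219, -2.314]), 'qvel': array([-0.074, -0.081,  0.046, -0.014, -0.015,  0.079, -0.124]), 'effort': array([-1.0000e-03, -4.6921e+01,  2.5900e-01, -1.7103e+01,  1.0000e-02,
        1.0000e-02,  0.0000e+00]), 'tool_pos': array([ 0.163, -0.628,  0.23 ]), 'tool_rot': array([-179.85 ,    0.   ,   14.545]), 'wrist_force': array([0.88 , 0.433, 0.269]), 'moment': array([ 0.044,  0.002, -0.05 ]), 'grasp_force': np.float64(0.0), 'width': np.float64(0.085)} -0.0187
-0.0007547961714305894 [[406.4, 0.0, 280.5], [0.0, 406.4, 211.5], [0.0, 0.0, 1.0]] [[0.167, 0.963, -0.213, 0.33], [-0.986, 0.164, -0.032, -0.167], [0.004, 0.216, 0.976, 0.933], [0.0, 0.0, 0.0, 1.0]]
-0.08709867099894886 [[496.7, 0.0, 280.8], [0.0, 496.7, 216.0], [0.0, 0.0, 1.0]] [[-0.85, 0.338, -0.405, 0.129], [-0.527, -0.571, 0.63, 0.452], [-0.018, 0.748, 0.663, 0.722], [0.0, 0.0, 0.0, 1.0]]
```

View pics/top1.png

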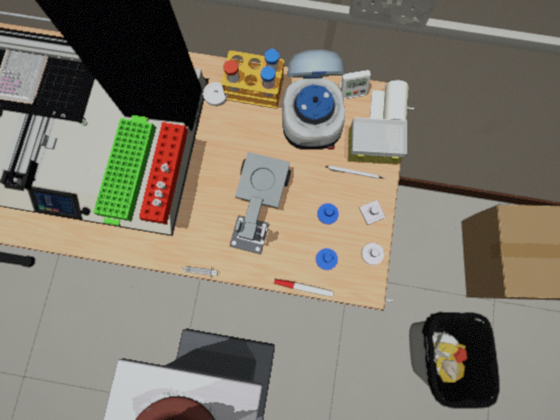

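View pics/side1.png

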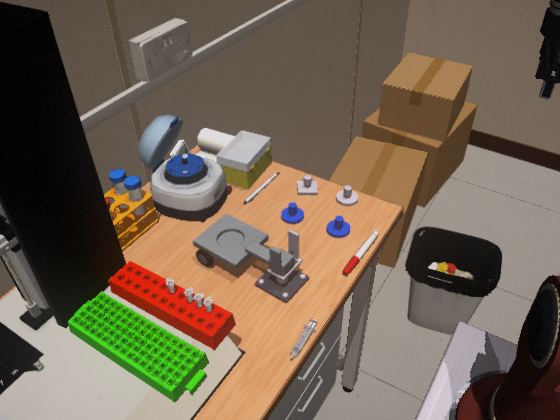

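The top view shows the round blank at about (373,254), the square one at (372,212), blue decoys at (328,213) and (327,259), the nest at (263,180) and the coupler at about (252,230). I'll take enlarged crops.

Run:
```python
from h import *
t=cv2.imread('pics/top1.png')[148:276,225:395];cv2.imwrite('pics/tc.png',cv2.resize(t,None,fx=4.5,fy=4.5,interpolation=cv2.INTER_CUBIC))
t=cv2.imread('pics/side1.png')[165:305,185:375];cv2.imwrite('pics/sc.png',cv2.resize(t,None,fx=4,fy=4,interpolation=cv2.INTER_CUBIC))
```

```text
(no output)
```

View pics/tc.png

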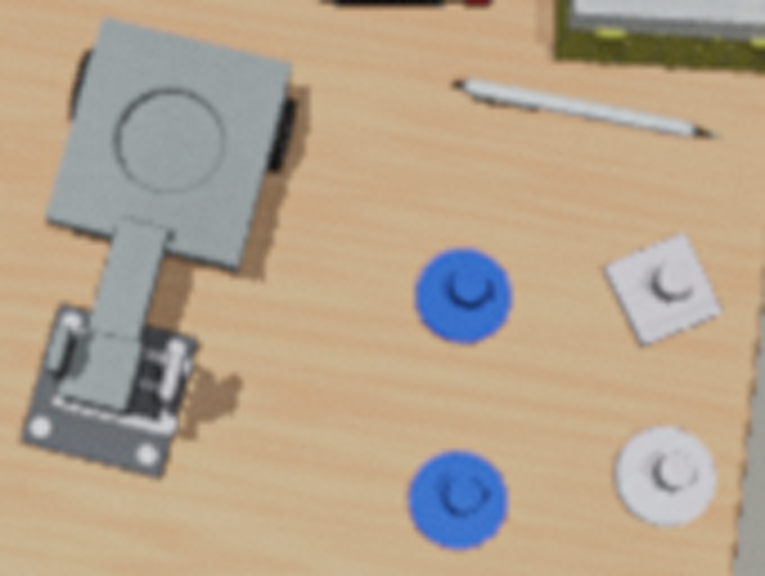

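View pics/sc.png

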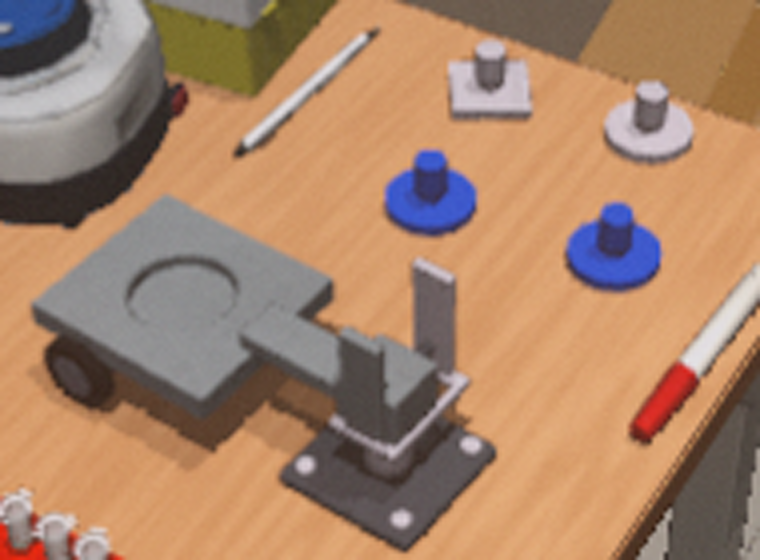

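The crops show the round disc centre at (666,476) in the top crop, its knob top at (680,470), and the nest mouth centre at (170,141). The dark post is on the left at about (63,350) and the bright tab on the right at about (175,370).

Run:
```python
from h import *
T=lambda a,b,z:atz('top',(a+.5)/4.5-.5+225,(b+.5)/4.5-.5+148,z)
S=lambda a,b,z:atz('side',(a+.5)/4-.5+185,(b+.5)/4-.5+165,z)
p=lambda s,v:print(s,np.round(np.array(v)*1000,1).tolist())
p('disc T',T(666,476,.008));p('knob T',T(680,470,.034));p('disc S',S(649,128,.008));p('knob S',S(652,91,.034))
p('nest T',T(170,141,.048));p('nest S',S(183,292,.048))
D=np.array([T(*c,.048) for c in((105,18),(291,65),(238,268),(47,220))]);p('deckT',D.mean(0))
DS=np.array([S(*c,.048) for c in((168,197),(332,283),(203,402),(34,305))]);p('deckS',DS.mean(0))
for d,i in((D,(0,3,1,2)),): 
    for a,b in((0,3),(1,2)): v=d[a]-d[b];print('yaw',np.degrees(np.arctan2(v[1],v[0])),np.linalg.norm(v))
    for a,b in((0,1),(3,2)): v=d[a]-d[b];print('yaw',np.degrees(np.arctan2(-v[0],v[1])),np.linalg.norm(v))
for a,b in((0,1),(1,2),(2,3),(3,0)): v=DS[a]-DS[b];print('S',np.degrees(np.arctan2(v[1],v[0])),np.linalg.norm(v))
B=np.array([T(*c,.008) for c in((62,305),(198,343),(162,477),(22,440))]);p('base T',B.mean(0))
B=np.array([S(*c,.008) for c in((495,452),(404,549),(281,475))]);p('base S',(B[0]+B[2])/2)
p('post top S',S(362,340,.104));p('tab top S',S(435,268,.104))
d=np.load('pics/top1.npy');print(d[int(148+141/4.5),int(225+170/4.5)])
```

```text
disc T [471.0, -359.8, 8.0]
knob T [471.1, -360.9, 34.0]
disc S [470.8, -358.0, 8.0]
knob S [471.3, -358.6, 34.0]
nest T [591.2, -84.3, 48.0]
nest S [591.5, -82.9, 48.0]
deckT [591.0, -84.5, 48.0]
deckS [590.3, -82.1, 48.0]
yaw -4.61486520430083 0.11029543480067168
yaw -4.557084350322653 0.10956471599400114
yaw -5.215586182682677 0.09848555222045649
yaw -4.790246001756398 0.09859109337481348
S -5.526748552535697 0.10819182906185092
S -94.7291016378783 0.0975488455698534
S 174.92919678233443 0.10896200780079986
S 84.81750009065719 0.0984082519561702
base T [466.8, -74.4, 8.0]
base S [466.0, -70.0, 8.0]
post top S [468.0, -54.2, 104.0]
tab top S [464.0, -109.8, 104.0]
0.93133
```

The round blank is at (471,-359), the nest at (591.3,-83.6), the cart yaw is -4.8° and the coupler is at (466.7,-73). First I turn the tool to the cart's yaw.

Request:
{"api": "carry_out", "payload": {
  "targets": [
    {"grip": 1, "travel": [0, 0, 0], "roll": 0.036},
    {"grip": 1, "travel": [0, 0, 0], "roll": 0.036},
    {"grip": 1, "travel": [0, 0, 0], "roll": 0.0355},
    {"grip": 1, "travel": [0, 0, 0], "roll": 0}
  ],
  "grip_force": 40
}}

```text
time_s: 0.5
tool_pos: [0.1633, -0.6287, 0.2306]
tool_rot: [-179.9, 0.0, -4.8]
wrist_force: [0.2, 0.5, 0.0]
width: 0.0854
grasp_force: 0.0
```

```bash
cat >> h.py <<'E'
from scipy.spatial.transform import Rotation as Ro
def go(x,y,z):
    o=ctrl.get_obs();R=Ro.from_euler('xyz',o['tool_rot'],degrees=True)
    d=R.inv().apply(np.array([x,y,z])-o['tool_pos']);print(round(float(o['time_s']),2),'pos',np.round(o['tool_pos'],4),'rot',np.round(o['tool_rot'],2),'F',np.round(o['wrist_force'],1),'w',round(float(o['width']),4),'total units',np.round(d/.15,3))
E
python3 -c "
from h import *
go(.471,-.3595,.15);go(.471,-.3595,.012)"
```

```text
0.5 pos [ 0.1633 -0.6287  0.2306] rot [-1.7993e+02  4.0000e-02 -4.7900e+00] F [0.2 0.5 0. ] w 0.0854 total units [ 1.895 -1.959  0.539]
0.5 pos [ 0.1633 -0.6287  0.2306] rot [-1.7993e+02  4.0000e-02 -4.7900e+00] F [0.2 0.5 0. ] w 0.0854 total units [ 1.896 -1.958  1.459]
```

Request:
{"api": "carry_out", "payload": {
  "targets": [
    {"grip": 1, "travel": [0.19, -0.196, 0.03], "roll": 0},
    {"grip": 1, "travel": [0.19, -0.196, 0.03], "roll": 0},
    {"grip": 1, "travel": [0.19, -0.196, 0.03], "roll": 0},
    {"grip": 1, "travel": [0.19, -0.196, 0.03], "roll": 0},
    {"grip": 1, "travel": [0.19, -0.196, 0.03], "roll": 0}
  ]
}}

```text
time_s: 1.0
tool_pos: [0.3186, -0.4933, 0.2085]
tool_rot: [-180.0, 0.0, -4.7]
wrist_force: [1.1, -0.8, 0.3]
width: 0.0852
grasp_force: 0.0
```

Request:
{"api": "carry_out", "payload": {
  "targets": [
    {"grip": 1, "travel": [0.19, -0.196, 0.06], "roll": 0},
    {"grip": 1, "travel": [0.19, -0.196, 0.06], "roll": 0},
    {"grip": 1, "travel": [0.19, -0.196, 0.06], "roll": 0},
    {"grip": 1, "travel": [0.19, -0.196, 0.06], "roll": 0},
    {"grip": 1, "travel": [0.19, -0.196, 0.06], "roll": 0}
  ]
}}

```text
time_s: 1.5
tool_pos: [0.4728, -0.3588, 0.1633]
tool_rot: [-180.0, 0.0, -4.7]
wrist_force: [1.2, -0.2, -0.3]
width: 0.0857
grasp_force: 0.0
```

Request:
{"api": "carry_out", "payload": {
  "targets": [
    {"grip": 1, "travel": [0, 0, 0], "roll": 0},
    {"grip": 1, "travel": [0, 0, 0], "roll": 0}
  ]
}}

```text
time_s: 1.7
tool_pos: [0.4725, -0.3587, 0.1632]
tool_rot: [-179.9, 0.1, -4.5]
wrist_force: [-0.5, -0.2, 0.9]
width: 0.0854
grasp_force: 0.0
```

```bash
python3 -c "
from h import *
go(.471,-.3595,.012)"
```

```text
1.7 pos [ 0.4725 -0.3587  0.1632] rot [-1.7995e+02  6.0000e-02 -4.5000e+00] F [-0.5 -0.2  0.9] w 0.0854 total units [-0.009  0.007  1.008]
```

Request:
{"api": "carry_out", "payload": {
  "targets": [
    {"grip": 1, "travel": [-0.009, 0.006, 0.25], "roll": 0},
    {"grip": 1, "travel": [0, 0, 0.25], "roll": 0},
    {"grip": 1, "travel": [0, 0, 0.25], "roll": 0},
    {"grip": 1, "travel": [0, 0, 0.15], "roll": 0},
    {"grip": 1, "travel": [0, 0, 0.1], "roll": 0}
  ]
}}

```text
time_s: 2.2
tool_pos: [0.468, -0.3622, 0.0121]
tool_rot: [-180.0, 0.2, -4.9]
wrist_force: [-0.4, -0.2, 0.8]
width: 0.0855
grasp_force: 0.0
```

Request:
{"api": "carry_out", "payload": {
  "targets": [
    {"grip": -1, "travel": [0, 0, 0], "roll": 0},
    {"grip": -1, "travel": [0, 0, 0], "roll": 0},
    {"grip": -1, "travel": [0, 0, 0], "roll": 0},
    {"grip": -1, "travel": [0, 0, 0], "roll": 0},
    {"grip": -1, "travel": [0, 0, 0], "roll": 0}
  ]
}}

```text
time_s: 2.7
tool_pos: [0.4712, -0.3612, 0.0152]
tool_rot: [179.9, -0.1, -4.8]
wrist_force: [0.0, 0.2, 3.8]
width: 0.0163
grasp_force: 39.0
```

Request:
{"api": "carry_out", "payload": {
  "targets": [
    {"grip": -1, "travel": [0, 0, 0], "roll": 0},
    {"grip": -1, "travel": [0, 0, 0], "roll": 0},
    {"grip": -1, "travel": [0, 0, 0], "roll": 0},
    {"grip": -1, "travel": [0, 0, 0], "roll": 0},
    {"grip": -1, "travel": [0, 0, 0], "roll": 0}
  ]
}}

```text
time_s: 3.2
tool_pos: [0.4712, -0.3612, 0.0152]
tool_rot: [179.9, -0.1, -4.8]
wrist_force: [-0.5, 0.8, 5.2]
width: 0.0165
grasp_force: 39.1
```

Request:
{"api": "carry_out", "payload": {
  "targets": [
    {"grip": -1, "travel": [0, 0, -0.1], "roll": 0},
    {"grip": -1, "travel": [0, 0, -0.2], "roll": 0},
    {"grip": -1, "travel": [0, 0, -0.2], "roll": 0},
    {"grip": -1, "travel": [0, 0, -0.2], "roll": 0},
    {"grip": -1, "travel": [0, 0, -0.2], "roll": 0}
  ]
}}

```text
time_s: 3.7
tool_pos: [0.47, -0.3606, 0.1506]
tool_rot: [-180.0, 0.0, -4.8]
wrist_force: [0.7, -0.3, -0.9]
width: 0.0162
grasp_force: 39.4
```

Request:
{"api": "carry_out", "payload": {
  "targets": [
    {"grip": -1, "travel": [0, 0, 0], "roll": 0},
    {"grip": -1, "travel": [0, 0, 0], "roll": 0}
  ]
}}

```text
time_s: 3.9
tool_pos: [0.4703, -0.3607, 0.1496]
tool_rot: [180.0, -0.0, -4.8]
wrist_force: [-0.5, 1.2, -0.9]
width: 0.0164
grasp_force: 39.4
```

Run:
```python
from h import *
o=ctrl.get_obs();go(.5913,-.0836,.13)
P=np.array(o['tool_pos'])
out=[]
for n in('side','top'):
    im,d=shot(n,n+'2');u,v=proj(n,P).astype(int);print(n,u,v)
    c=im[max(0,v-45):v+45,max(0,u-45):u+45,::-1];print(c.shape,max(0,u-45),max(0,v-45));out.append(cv2.resize(c,(396,396),interpolation=cv2.INTER_CUBIC))
cv2.imwrite('pics/hold.png',np.hstack(out))
```

```text
3.9 pos [ 0.4703 -0.3607  0.1496] rot [ 1.7998e+02 -5.0000e-02 -4.8000e+00] F [-0.5  1.2 -0.9] w 0.0164 total units [ 0.649 -1.908  0.131]
side 352 143
(90, 90, 3) 307 98
top 389 245
(90, 90, 3) 344 200
```

View pics/hold.png

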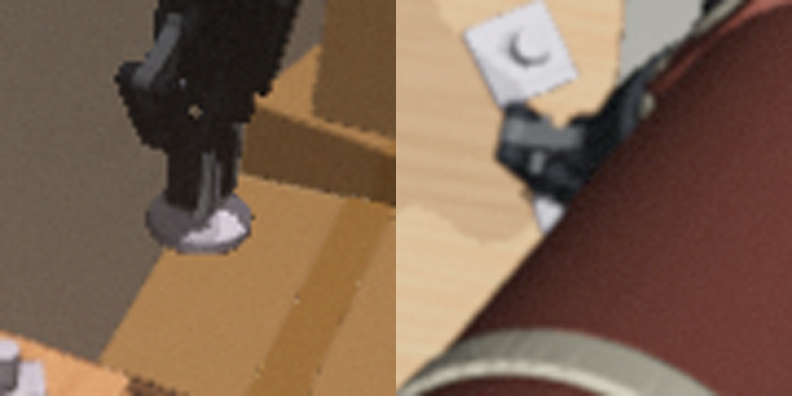

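The side crop shows the blank held level, with its rim spanning about (147–252, 218). Next I move it over the nest.

Request:
{"api": "carry_out", "payload": {
  "targets": [
    {"grip": -1, "travel": [0.05, -0.14, 0], "roll": 0},
    {"grip": -1, "travel": [0.08, -0.24, 0], "roll": 0},
    {"grip": -1, "travel": [0.08, -0.24, 0], "roll": 0},
    {"grip": -1, "travel": [0.08, -0.24, 0], "roll": 0},
    {"grip": -1, "travel": [0.08, -0.24, 0], "roll": 0}
  ]
}}

```text
time_s: 4.5
tool_pos: [0.5389, -0.1993, 0.1471]
tool_rot: [-179.9, 0.2, -4.8]
wrist_force: [0.6, -0.0, -2.2]
width: 0.0163
grasp_force: 39.4
```

Request:
{"api": "carry_out", "payload": {
  "targets": [
    {"grip": -1, "travel": [0.08, -0.24, 0], "roll": 0},
    {"grip": -1, "travel": [0.08, -0.24, 0.03], "roll": 0},
    {"grip": -1, "travel": [0.08, -0.2, 0.05], "roll": 0},
    {"grip": -1, "travel": [0.04, -0.12, 0.05], "roll": 0},
    {"grip": -1, "travel": [0, 0, 0], "roll": 0}
  ]
}}

```text
time_s: 5.0
tool_pos: [0.5909, -0.0795, 0.1265]
tool_rot: [-179.8, 0.3, -4.4]
wrist_force: [0.4, 0.9, -1.1]
width: 0.0164
grasp_force: 39.4
```

Request:
{"api": "carry_out", "payload": {
  "targets": [
    {"grip": -1, "travel": [0, 0, 0], "roll": 0},
    {"grip": -1, "travel": [0, 0, 0], "roll": 0}
  ]
}}

```text
time_s: 5.2
tool_pos: [0.5905, -0.0874, 0.129]
tool_rot: [179.9, 0.1, -5.0]
wrist_force: [-0.4, -0.4, -1.6]
width: 0.0161
grasp_force: 39.4
```

Run:
```python
from h import *
print(np.round(atz('side',307+200/4.4-.5,98+219/4.4-.5,.1424)*1000,1))
go(.5913,-.0849,.075)
```

```text
[ 468.9 -357.1  142.4]
5.2 pos [ 0.5905 -0.0874  0.129 ] rot [ 1.799e+02  8.000e-02 -4.980e+00] F [-0.4 -0.4 -1.6] w 0.0161 total units [ 0.004 -0.018  0.36 ]
```

Request:
{"api": "carry_out", "payload": {
  "targets": [
    {"grip": -1, "travel": [0.006, -0.012, 0.1], "roll": 0},
    {"grip": -1, "travel": [0, 0, 0.13], "roll": 0},
    {"grip": -1, "travel": [0, 0, 0.13], "roll": 0},
    {"grip": -1, "travel": [0, 0, 0], "roll": 0},
    {"grip": -1, "travel": [0, 0, 0], "roll": 0}
  ]
}}

```text
time_s: 5.7
tool_pos: [0.5923, -0.0849, 0.0757]
tool_rot: [180.0, 0.0, -4.9]
wrist_force: [1.0, -0.6, -1.1]
width: 0.0163
grasp_force: 39.4
```

Run:
```python
from h import *
go(.5915,-.0854,.055)
im,d=shot('side','side3')
c=im[175:290,185:335,::-1];cv2.imwrite('pics/pl.png',cv2.resize(c,None,fx=5,fy=5,interpolation=cv2.INTER_CUBIC))
```

```text
5.7 pos [ 0.5923 -0.0849  0.0757] rot [179.96   0.    -4.94] F [ 1.  -0.6 -1.1] w 0.0163 total units [-0.005  0.004  0.138]
```

View pics/pl.png

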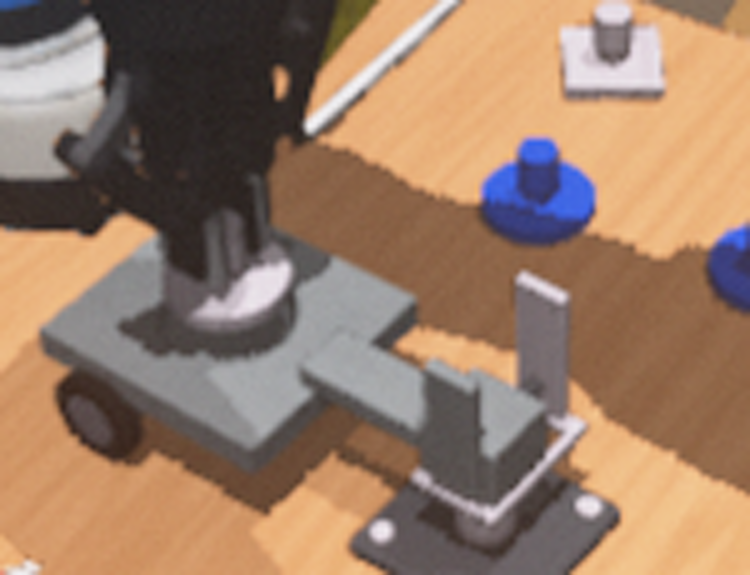

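Run:
```python
from h import *
a=np.linspace(0,2*np.pi,200)
for c in((.5915,-.0829),(.5915,-.0809),(.5935,-.0829)):
    q=np.array([proj('side',(c[0]+.025*np.cos(t),c[1]+.025*np.sin(t),z)) for t in a for z in(.0605,.0685)])
    q=(q-[185,175]+.5)*5-.5;print(c,'left',q[:,0].min(),'right',q[:,0].max(),'bottom',q[:,1].max())
```

```text
(0.5915, -0.0829) left 159.53962516861208 right 290.47691896976255 bottom 337.30066808941285
(0.5915, -0.0809) left 156.38866473352832 right 287.51344997477713 bottom 340.4721805595764
(0.5935, -0.0829) left 155.4188299158791 right 286.2684375228086 bottom 335.40917975903903
```

The side crop shows the disc hovering, with its rim spanning columns 162–296 and its bottom at 333. It is maybe 1–2 mm too far to -y, so I shift it slightly and lower it gently with force checks.

Request:
{"api": "carry_out", "payload": {
  "targets": [
    {"grip": -1, "travel": [-0.003, -0.006, 0.05], "roll": 0},
    {"grip": -1, "travel": [0, 0, 0.02], "roll": 0},
    {"grip": -1, "travel": [0, 0, 0.02], "roll": 0},
    {"grip": -1, "travel": [0, 0, 0.02], "roll": 0},
    {"grip": -1, "travel": [0, 0, 0], "roll": 0}
  ]
}}

```text
time_s: 6.25
tool_pos: [0.5918, -0.0823, 0.0584]
tool_rot: [-180.0, 0.1, -4.8]
wrist_force: [-0.6, -0.8, -1.9]
width: 0.0164
grasp_force: 39.4
```

Request:
{"api": "carry_out", "payload": {
  "targets": [
    {"grip": -1, "travel": [0, 0, 0.01], "roll": 0},
    {"grip": -1, "travel": [0, 0, 0.01], "roll": 0},
    {"grip": -1, "travel": [0, 0, 0], "roll": 0},
    {"grip": -1, "travel": [0, 0, 0], "roll": 0}
  ]
}}

```text
time_s: 6.65
tool_pos: [0.5922, -0.0823, 0.0559]
tool_rot: [-180.0, -0.0, -4.8]
wrist_force: [0.2, 0.5, -1.5]
width: 0.0159
grasp_force: 39.4
```

Request:
{"api": "carry_out", "payload": {
  "targets": [
    {"grip": -1, "travel": [0, 0, 0.008], "roll": 0},
    {"grip": -1, "travel": [0, 0, 0], "roll": 0},
    {"grip": -1, "travel": [0, 0, 0], "roll": 0}
  ]
}}

```text
time_s: 6.95
tool_pos: [0.5924, -0.0824, 0.0551]
tool_rot: [-180.0, -0.0, -4.8]
wrist_force: [-1.0, 0.5, 1.5]
width: 0.0161
grasp_force: 39.7
```

Seated: the underside is at about 40 mm and the force has turned upward. Now I release it and rise.

Request:
{"api": "carry_out", "payload": {
  "targets": [
    {"grip": 0, "travel": [0, 0, 0], "roll": 0},
    {"grip": 0, "travel": [0, 0, 0], "roll": 0},
    {"grip": 0.5, "travel": [0, 0, 0], "roll": 0},
    {"grip": 1, "travel": [0, 0, -0.05], "roll": 0},
    {"grip": 1, "travel": [0, 0, -0.1], "roll": 0}
  ]
}}

```text
time_s: 7.45
tool_pos: [0.5912, -0.0822, 0.0766]
tool_rot: [-180.0, 0.2, -4.8]
wrist_force: [-0.1, -0.8, 0.4]
width: 0.0838
grasp_force: 0.0
```

Request:
{"api": "carry_out", "payload": {
  "targets": [
    {"grip": 1, "travel": [0, 0, -0.25], "roll": 0},
    {"grip": 1, "travel": [0, 0, -0.25], "roll": 0},
    {"grip": 1, "travel": [0, 0, -0.1], "roll": 0},
    {"grip": 1, "travel": [0, 0, 0], "roll": 0}
  ]
}}

```text
time_s: 7.85
tool_pos: [0.5942, -0.0827, 0.1706]
tool_rot: [180.0, -0.4, -4.8]
wrist_force: [-0.5, -0.6, 0.1]
width: 0.0855
grasp_force: 0.0
```

Run:
```python
from h import *
go(.4667,-.073,.15);go(.4667,-.073,.072)
im,d=shot('side','side4')
c=im[175:310,180:340,::-1];cv2.imwrite('pics/rel.png',cv2.resize(c,None,fx=4.4,fy=4.4,interpolation=cv2.INTER_CUBIC))
```

```text
7.85 pos [ 0.5942 -0.0827  0.1706] rot [179.99  -0.41  -4.81] F [-0.5 -0.6  0.1] w 0.0855 total units [-0.853  0.007  0.131]
7.85 pos [ 0.5942 -0.0827  0.1706] rot [179.99  -0.41  -4.81] F [-0.5 -0.6  0.1] w 0.0855 total units [-0.857  0.007  0.651]
```

View pics/rel.png

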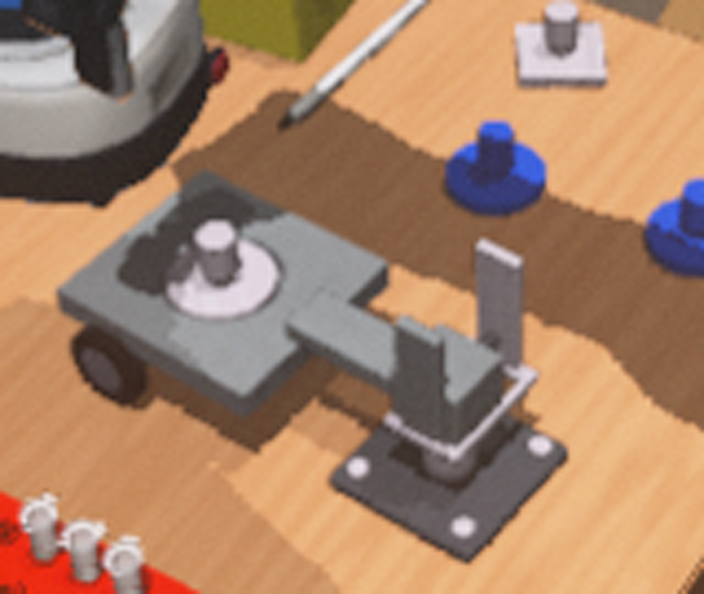

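The crop shows the blank flush in the nest at about (223,275). Next I go above the coupler.

Request:
{"api": "carry_out", "payload": {
  "targets": [
    {"grip": 1, "travel": [-0.1, 0, 0], "roll": 0},
    {"grip": 1, "travel": [-0.25, 0.01, 0.03], "roll": 0},
    {"grip": 1, "travel": [-0.25, 0.01, 0.04], "roll": 0},
    {"grip": 1, "travel": [-0.23, 0.006, 0.03], "roll": 0},
    {"grip": 1, "travel": [0, 0, 0], "roll": 0}
  ]
}}

```text
time_s: 8.4
tool_pos: [0.4597, -0.0753, 0.1497]
tool_rot: [-180.0, 0.7, -4.9]
wrist_force: [0.4, -0.5, 0.1]
width: 0.0854
grasp_force: 0.0
```

Request:
{"api": "carry_out", "payload": {
  "targets": [
    {"grip": 1, "travel": [0, 0, 0], "roll": 0},
    {"grip": 1, "travel": [0, 0, 0], "roll": 0}
  ]
}}

```text
time_s: 8.6
tool_pos: [0.4689, -0.0758, 0.1518]
tool_rot: [-180.0, -0.0, -4.8]
wrist_force: [0.2, 0.2, -0.1]
width: 0.0852
grasp_force: 0.0
```

Run:
```python
from h import *
go(.467,-.076,.066)
T=lambda a,b,z:atz('top',(a+.5)/4.5-.5+225,(b+.5)/4.5-.5+148,z)
print(T(62,352,.104),T(177,370,.104))
s=lambda a,b,z:atz('side',(a+.5)/4.4-.5+180,(b+.5)/4.4-.5+175,z)
print(s(419,329,.104),s(500,252,.104))
im,d=shot('side','side5')
c=im[150:310,180:340,::-1];cv2.imwrite('pics/ab.png',cv2.resize(c,None,fx=3.7,fy=3.7,interpolation=cv2.INTER_CUBIC))
```

```text
8.6 pos [ 0.4689 -0.0758  0.1518] rot [-1.80e+02 -5.00e-02 -4.79e+00] F [ 0.2  0.2 -0.1] w 0.0852 total units [-0.013  0.003  0.572]
[ 0.46655508 -0.05842856  0.104     ] [ 0.46716707 -0.11213303  0.104     ]
[ 0.46872029 -0.0544402   0.104     ] [ 0.46384006 -0.10905162  0.104     ]
```

View pics/ab.png

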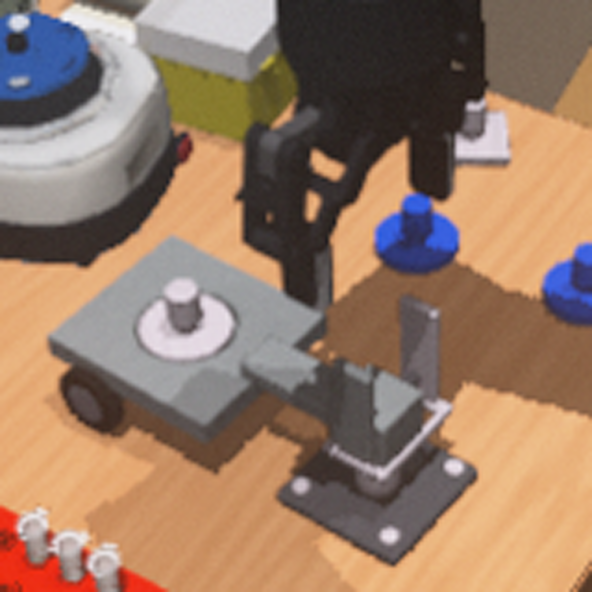

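The fingers stand above the post and tab, clear of both. Descending with the centre 2 mm nearer the tab.

Request:
{"api": "carry_out", "payload": {
  "targets": [
    {"grip": 1, "travel": [-0.01, 0.015, 0.12], "roll": 0},
    {"grip": 1, "travel": [0, 0, 0.12], "roll": 0},
    {"grip": 1, "travel": [0, 0, 0.12], "roll": 0},
    {"grip": 1, "travel": [0, 0, 0.12], "roll": 0},
    {"grip": 1, "travel": [0, 0, 0.09], "roll": 0}
  ]
}}

```text
time_s: 9.15
tool_pos: [0.4671, -0.0779, 0.0653]
tool_rot: [-180.0, -0.0, -4.8]
wrist_force: [0.9, -0.2, -0.2]
width: 0.0856
grasp_force: 0.0
```

Request:
{"api": "carry_out", "payload": {
  "targets": [
    {"grip": 1, "travel": [0, 0, 0], "roll": 0},
    {"grip": 1, "travel": [0, 0, 0], "roll": 0}
  ]
}}

```text
time_s: 9.35
tool_pos: [0.4669, -0.078, 0.0665]
tool_rot: [-180.0, -0.0, -4.8]
wrist_force: [0.7, -0.5, 0.2]
width: 0.0854
grasp_force: 0.0
```

Request:
{"api": "carry_out", "payload": {
  "targets": [
    {"grip": 0.3, "travel": [0, -0.005, 0], "roll": 0},
    {"grip": 0.3, "travel": [0, -0.005, 0], "roll": 0},
    {"grip": 0.3, "travel": [0, -0.005, 0], "roll": 0},
    {"grip": 0.3, "travel": [0, 0, 0], "roll": 0},
    {"grip": 0.3, "travel": [0, 0, 0], "roll": 0}
  ]
}}

```text
time_s: 9.85
tool_pos: [0.4672, -0.0777, 0.0675]
tool_rot: [179.9, -0.2, -4.9]
wrist_force: [-0.3, -5.0, 3.2]
width: 0.0552
grasp_force: 2.7
```

Request:
{"api": "carry_out", "payload": {
  "targets": [
    {"grip": 0, "travel": [0, -0.005, 0], "roll": 0},
    {"grip": -1, "travel": [0, -0.005, 0], "roll": 0},
    {"grip": -1, "travel": [0, 0, 0], "roll": 0},
    {"grip": -1, "travel": [0, 0, 0], "roll": 0},
    {"grip": -1, "travel": [0, 0, 0], "roll": 0}
  ],
  "grip_force": 50
}}

```text
time_s: 10.35
tool_pos: [0.4677, -0.0732, 0.0685]
tool_rot: [-179.9, -0.2, -4.8]
wrist_force: [-1.4, 0.2, 13.6]
width: 0.0417
grasp_force: 48.9
```

Request:
{"api": "carry_out", "payload": {
  "targets": [
    {"grip": -1, "travel": [0, 0, 0], "roll": 0},
    {"grip": -1, "travel": [0, 0, 0], "roll": 0},
    {"grip": -1, "travel": [0, 0, 0], "roll": 0}
  ]
}}

```text
time_s: 10.65
tool_pos: [0.4677, -0.0732, 0.0686]
tool_rot: [-179.9, -0.2, -4.8]
wrist_force: [-1.5, 0.7, 13.7]
width: 0.0418
grasp_force: 48.9
```

Fully drawn (the reading of 42 mm carries the same -1.7 mm bias seen on the knob). Now I lift slowly, following the swing.

Request:
{"api": "carry_out", "payload": {
  "targets": [
    {"grip": -1, "travel": [0.003, 0, -0.02], "roll": 0},
    {"grip": -1, "travel": [0.005, 0, -0.025], "roll": 0},
    {"grip": -1, "travel": [0.006, 0, -0.025], "roll": 0},
    {"grip": -1, "travel": [0.006, 0, -0.025], "roll": 0},
    {"grip": -1, "travel": [0, 0, 0], "roll": 0}
  ]
}}

```text
time_s: 11.15
tool_pos: [0.4689, -0.0742, 0.0808]
tool_rot: [-180.0, 0.1, -4.8]
wrist_force: [0.8, -0.0, -6.9]
width: 0.0415
grasp_force: 52.5
```

Request:
{"api": "carry_out", "payload": {
  "targets": [
    {"grip": -1, "travel": [0.006, 0, -0.03], "roll": 0},
    {"grip": -1, "travel": [0.006, 0, -0.03], "roll": 0},
    {"grip": -1, "travel": [0.006, 0, -0.03], "roll": 0},
    {"grip": -1, "travel": [0.006, 0, -0.03], "roll": 0},
    {"grip": -1, "travel": [0, 0, 0], "roll": 0}
  ]
}}

```text
time_s: 11.65
tool_pos: [0.4736, -0.0749, 0.0996]
tool_rot: [180.0, -0.1, -4.8]
wrist_force: [-0.6, 0.2, -6.9]
width: 0.0418
grasp_force: 51.8
```

Run:
```python
from h import *
go(.47,-.0735,.11)
im,d=shot('side','side6')
c=im[130:310,170:350,::-1];cv2.imwrite('pics/lift.png',cv2.resize(c,None,fx=3.3,fy=3.3,interpolation=cv2.INTER_CUBIC))
```

```text
11.65 pos [ 0.4736 -0.0749  0.0996] rot [ 1.80e+02 -1.00e-01 -4.81e+00] F [-0.6  0.2 -6.9] w 0.0418 total units [-0.024 -0.007 -0.069]
```

View pics/lift.png

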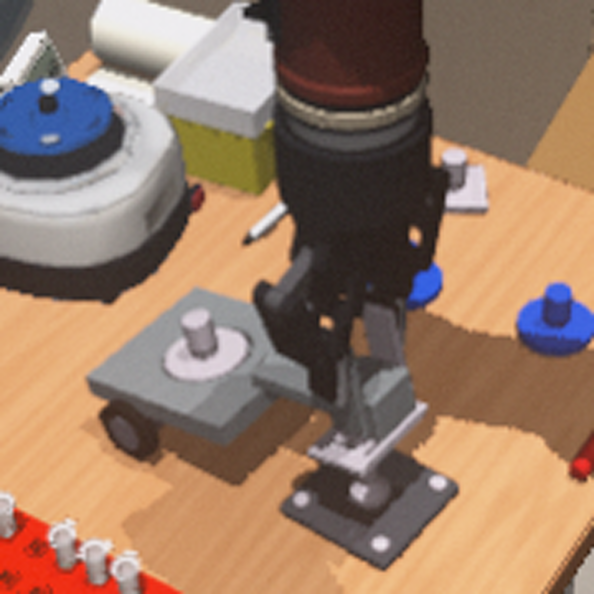

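The cart's front is off the ball, the ball is visible at about (372,488), and the blank is seated. A bit more height, then hold still.

Request:
{"api": "carry_out", "payload": {
  "targets": [
    {"grip": -1, "travel": [0.005, 0, -0.025], "roll": 0},
    {"grip": -1, "travel": [0.005, 0, -0.025], "roll": 0},
    {"grip": -1, "travel": [0.005, 0, -0.025], "roll": 0},
    {"grip": -1, "travel": [0, 0, -0.015], "roll": 0},
    {"grip": -1, "travel": [0, 0, 0], "roll": 0}
  ]
}}

```text
time_s: 12.2
tool_pos: [0.4755, -0.075, 0.1128]
tool_rot: [-180.0, -0.1, -4.8]
wrist_force: [-0.1, -0.4, -6.4]
width: 0.0416
grasp_force: 51.8
```

Request:
{"api": "carry_out", "payload": {
  "targets": [
    {"grip": -1, "travel": [0, 0, 0], "roll": 0},
    {"grip": -1, "travel": [0, 0, 0], "roll": 0},
    {"grip": -1, "travel": [0, 0, 0], "roll": 0},
    {"grip": -1, "travel": [0, 0, 0], "roll": 0},
    {"grip": -1, "travel": [0, 0, 0], "roll": 0}
  ]
}}

```text
time_s: 12.7
tool_pos: [0.4751, -0.0749, 0.1123]
tool_rot: [-180.0, 0.0, -4.8]
wrist_force: [-0.2, -0.6, -5.9]
width: 0.0418
grasp_force: 51.8
```

Run:
```python
from h import *
im,d=shot('side','side7')
c=im[130:310,170:350,::-1];cv2.imwrite('pics/fin.png',cv2.resize(c,None,fx=3.3,fy=3.3,interpolation=cv2.INTER_CUBIC))
```

```text
(no output)
```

View pics/fin.png

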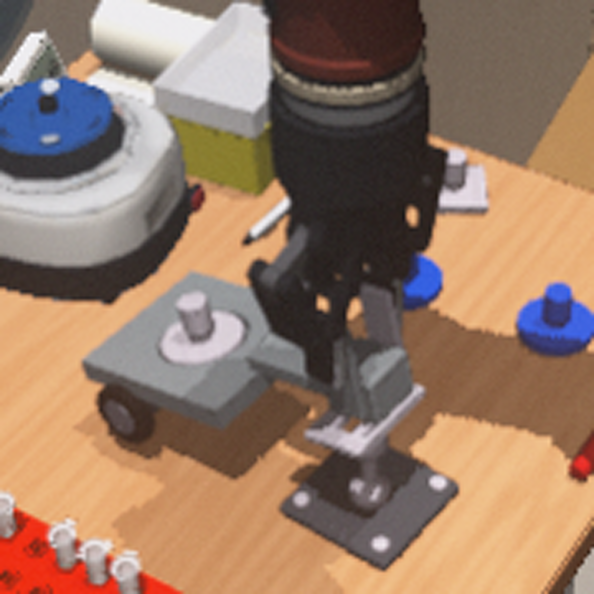

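The crop shows the coupler raised with the blank seated. I'll check numerically where the ball should appear against the fork.

Run:
```python
from h import *
for z in(.008,.041,.052,.063,.079,.095):print(z,np.round((proj('side',(.467,-.0725,z))-[170,130])*3.3))
```

```text
0.008 [370. 493.]
0.041 [369. 454.]
0.052 [368. 441.]
0.063 [368. 427.]
0.079 [368. 407.]
0.095 [367. 386.]
```

Run:
```python
from h import *
d=np.load('pics/side7.npy')
for n,(a,b) in dict(couptop=(392,358),coupfront=(390,390),fork=(372,435),forkL=(325,435),forkR=(412,400),ball=(375,460),deckfront=(200,405),deckrear=(195,282)).items():
    u,v=a/3.3+170,b/3.3+130;print(n,np.round(atd('side',u,v,d[int(round(v)),int(round(u))])*1000))
```

```text
couptop [457. -82. 113.]
coupfront [452. -71. 101.]
fork [449. -48.  89.]
forkL [472. -38.  86.]
forkR [447. -86.  84.]
ball [478. -97.   7.]
deckfront [550. -30.  74.]
deckrear [ 628. -129.   54.]
```

Measured: the coupler top is at 113 mm (+43 mm) and the fork is at about 85 mm, against the ball's top at 63 mm. Handing in.

```bash
python3 -c "
from station import workorder
print(workorder.hand_in())"
```

```text
the job is handed in; nothing more can be done
None
```

The round blank is seated in the nest, and the drawn latch is held with the coupler about 43 mm up, clear of the ball; I handed the job in at about 13 s of the 54 s allowed, and no verdict came back.

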